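# Wedge the slide-staining tray level

## Robot

A 6-joint arm with a two-finger parallel gripper is mounted at the origin on the work surface. World frame = base frame: x ahead of the robot, y to its left, z up, the work surface at z = 0. Lengths are in m, angles in degrees, forces in N, time in s.
With the tool pointing down it reaches from about 0.25 to 0.775 m from the base axis. Payload 4 kg.
Tool frame: the origin (TCP) lies midway between the tips of the shut fingers; the grasp point (between the pads) lies 19 mm behind it; z points along the fingers, x is the direction in which the jaws open and shut, and the axes are right-handed (so a half turn about z gives the same grasp; the last joint's range is limited). The gripper opens to 94 mm and grips with 3 to 60 N. Pads are 16 mm wide; open, the fingers measure 119 mm over their backs; the gripper's body (75 mm by 177 mm) begins 78 mm behind the grasp point.
Start: joints at [-70.422, 4.996, 78.535, -0, 96.463, -5.907], TCP at [0.237, -0.497, 0.206] pointing down, gripper open.
Joint ranges: [-177.83, 177.83], [-43.37, 116.18], [15.69, 146.23], [-61.86, 241.86], [9.47, 152.12], [-147.06, 147.06]. Speed limits (degrees/s): [159.86, 159.86, 180, 180, 180, 180].

## Interface

Orientations are given as a 3x3 rotation matrix whose columns are the frame's x, y, z axes.
In Python, from cell import robot gives the robot as it stands.
- The arm moves only by the shell command python3 -m inch 'ROWS'. ROWS is JSON, a list of rows, each a list of 3 entries, a list of its own where there are three numbers: the finger opening in m, from 0 to 0.094, then the shift along the tool's x, y, z in m, then the turn about the tool's z in degrees. A call has 1 to 20 rows; each row is the pose to reach, as a shift and turn from the pose measured when the call began, along the tool's axes at that moment; what a row does not reach only later rows make up. A row lasts 1/12 s, in which the tool goes at most 41.7 mm and 7.16 degrees, less where a joint would pass 70% of its speed; a pose out of reach is approached as far as the arm can. A call with a gripper value outside its range is refused whole. The fingers move at their own pace and stop on an object; the grip force is fixed at half the most. Time passes only in rows, so rows that repeat a pose let the fingers close. It gives the time, the measured TCP pose, the force and the opening at its end, in the units of the state.
- robot.read_state(): the state, without advancing time (a new reading comes with each control period).
- robot.read_camera(name): name is "scene" or "side" or "wrist"; returns the picture (480x640x3 uint8, red, green, blue); there is no depth.
- robot.camera_model(name): a dict with "intrinsics" (3x3 intrinsics, pixels), "k1" (the pictures are not rectified: a ray, as slopes to the right and down, at radius r is drawn at 1 + k1 r^2 times it, then the intrinsics apply), "R" (3x3) and "t" (3): a world point X has camera coordinates R X + t. Camera axes: x right, y down, z forward; pixel columns grow to the right and rows downward; lengths in m; the calibration is good to about 2 mm. A picture is of the moment at which its call begins: read the wrist's pose just before it. camera_model takes no time and is no camera call; for the wrist camera it gives the pose at the moment of the call.
- robot.job_done(): hands the job in, once; it reports no verdict.
Trained networks look in the newest picture that a camera, given by its name, has taken for a name from the list of things; names that differ only in an ending like _2 or _b are one class to them, and where a whole thing is asked for, a point or a joint stands for the part that bears it (a point fixed in the world has none). Each returns a list of dicts, best first, with "score" (0 to 1); they miss things now and then, are a little off and sometimes report something else, mostly with a low value. They report only what shows in the picture. A call takes as long as a camera call. They do not tell look-alikes from the thing itself.
- robot.spot_in(camera, thing): "xy" ([column, row] in pixels, amid what is visible of it).
The state is a dict: "time_s": time; "joints": joint angles; "qd": joint speeds; "joint_torque": joint torques, N m; "eef_pos": TCP position; "tcp_rot": TCP orientation; "force": force on the tool from outside, world axes, zero at the start; "moment": the same for the moment, N m; "opening": finger opening in m.
Only numpy, scipy, OpenCV 4.12 (cv2) and the standard library are available. Lean on these libraries where they do the work, as an engineer would, in place of code of your own. Each camera call takes 0.05 s, during which the arm holds its last target.

## Task

The hinged steel tray of the slide-staining stand sags at its free edge. Take the larger of the two white wedges and, with its underside on the bench, push it thin end first and straight in under the middle of that edge, until the edge has climbed the slope and rests on the wedge's flat so that the tray sits level. Let go of the wedge and leave the smaller wedge where it lies.

Things in the scene. Friction and masses are not known exactly. Their poses are not given: they have to be found in the camera images.
- wedge: Larger white wedge, loose, 0.14 kg, 156 mm long, 34 wide (y). Origin: underside, below the middle of its flat; x to the thin end, z up. Along x in mm: heel block to grip by its sides, -68 to -18, 44 high; flat, -18 to 18, 30 high; slope from there to 4 high at the thin end, 88. The tray lifts from 16 mm past its edge on; the push takes 3 to 15 N. The heel stops the edge if pushed too far.
- small_wedge: Smaller white wedge, same shape, 94 mm long, 24 wide, 16 high at its flat, 26 at its heel: too low to level the tray. Origin: underside, below the middle of its flat (heel -41 to -11 mm, thin end at 53); x to its thin end. The two wedges lie one on each side, either way round.
- stand: Fixed grey stand with a hinged steel tray 180 mm wide (y), 160 deep (x), slides on it. Origin: on the bench below the middle of the tray's free edge; x inwards under the tray to the hinge, 160 mm off, 38 up; y along the edge. Edge: 10 mm round bar, underside 30 above the bench when level, 10 sagging. Tray top is below 50. Bare bench under it to x = 150, but for 7 mm high rails beyond y = +-76.
- tray (a joint): Hinge angle of the tray, rad: 0 level, 0.125 the sagging start (free edge at its lowest, on a stop), negative: edge too high. The tray is about 0.6 kg and falls back under its weight unless held up.
Not all that is in view belongs to the job. What is shaped like the wedge but black or red is not meant.

How it is judged (in metres and radians):
On the way:
1. the larger wedge's thin end is under the free edge, the wedge down on the bench (origin within 15 mm of it) and pointing straight in (within 20 degrees), while the tray still sags (x of wedge in the frame of stand between -0.088 and -0.03 m and y of wedge in the frame of stand between -0.05 and 0.05 m and angle between the x axis of wedge and the x axis of stand, either way round below 0.35 rad and height (world z) of wedge below 0.015 m and value of joint tray above 0.04 rad).
At the end, for the whole second after the job is handed in: The tray is level within 2 degrees, its free edge resting on the flat of the larger wedge (middle of the flat within 22 mm of the edge), the wedge within 45 mm of the middle of the edge, straight in within 15 degrees, flat on the bench and at rest (value of joint tray between -0.035 and 0.035 rad and x of wedge in the frame of stand between -0.022 and 0.022 m and y of wedge in the frame of stand between -0.045 and 0.045 m and angle between the x axis of wedge and the x axis of stand, either way round below 0.26 rad and angle between wedge's own z axis and vertical below 0.06 rad and height (world z) of wedge below 0.006 m and linear speed of wedge below 0.01 m/s and velocity of joint tray between -0.05 and 0.05 rad/s); the robot touches nothing.
It fails at once if the smaller wedge is moved more than 30 mm (distance of small_wedge from where it was at the start of the episode above 0.03 m).
It fails at once if the tray is tipped past level by more than 4.5 degrees (value of joint tray below -0.08 rad).
It also fails if it takes over 37 s, if anything falls off the work surface, if the arm or the gripper's body presses on something with over 40 N, if the wrist force passes 120 N, or if a joint passes its speed limit or range.

## Working session

There is one attempt and no reset: what is moved stays moved. The work goes in short steps, Python scripts to look and compute and a shell command to move; the robot and the scene stay as the last step left them, time stands still between calls to the robot, and variables do not carry over. Pictures are saved under pics/ and viewed, and the job is handed in when it is done.

```bash
ls; mkdir -p pics; python3 - <<'E'
from cell import robot
import cv2
s=robot.read_state(); print(s['time_s'],s['eef_pos'],s['tcp_rot'],s['opening'],s['force'])
for n in ['scene','side']:
    im=robot.read_camera(n); cv2.imwrite(f'pics/{n}0.png',im[:,:,::-1])
    for t in ['wedge','small_wedge','stand']:
        print(n,t,robot.spot_in(n,t))
    m=robot.camera_model(n); print({k:(v.tolist() if hasattr(v,'tolist') else v) for k,v in m.items()})
print(robot.read_state()['time_s'])
E
```

```text
pics
0.0 [ 0.23645974 -0.49596021  0.20429942] [[ 4.30299898e-01 -9.02685680e-01 -7.48803546e-04]
 [-9.02683235e-01 -4.30300486e-01  2.11391395e-03]
 [-2.23041038e-03 -2.33684549e-04 -9.99997485e-01]] 0.09376466176711828 [-0.16974925 -0.52675279 -0.1326947 ]
scene wedge [{'xy': [225.1, 284.3], 'score': 0.96}, {'xy': [161.2, 255.3], 'score': 0.62}, {'xy': [284.1, 280.4], 'score': 0.55}]
scene small_wedge [{'xy': [408.4, 192.6], 'score': 0.91}]
scene stand [{'xy': [413.8, 278.6], 'score': 0.98}]
{'intrinsics': [[599.9797928916198, 0.0, 317.9892215111442], [0.0, 599.9797928916198, 246.57757203601324], [0.0, 0.0, 1.0]], 'k1': -0.07789569140467105, 'R': [[0.618238097109638, 0.7858907017149858, -0.01254831622892305], [0.5622537298429474, -0.45335232963103816, -0.6916230248450411], [-0.5492289127130398, 0.4205323651944494, -0.7221496598794562]], 't': [-0.26850928715532957, -0.28181142399169434, 1.8079096598713185]}
side wedge [{'xy': [349.3, 240.4], 'score': 0.9}, {'xy': [396.2, 211.1], 'score': 0.65}, {'xy': [386.7, 178.1], 'score': 0.64}, {'xy': [473.3, 202.2], 'score': 0.64}]
side small_wedge [{'xy': [334.7, 433.0], 'score': 0.64}]
side stand [{'xy': [230.3, 304.5], 'score': 0.86}]
{'intrinsics': [[540.4075562138496, 0.0, 328.5522505386471], [0.0, 540.4075562138496, 244.5282284709597], [0.0, 0.0, 1.0]], 'k1': -0.00851236787189375, 'R': [[-0.9864156393806862, -0.16274076323665987, -0.02235241298700175], [-0.07413991803136595, 0.5624862809474231, -0.8234758383220718], [0.14658601208674177, -0.8106322395063534, -0.5669108513103447]], 't': [0.5282145733843447, 0.1306603987032151, 0.923638309333895]}
0.4
```

View pics/scene0.png

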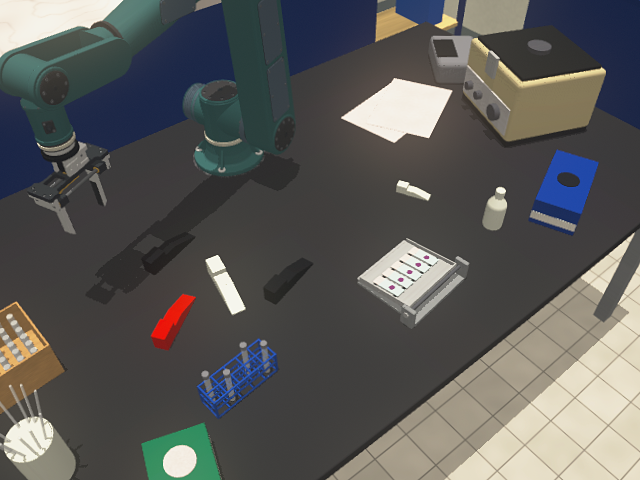

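View pics/side0.png

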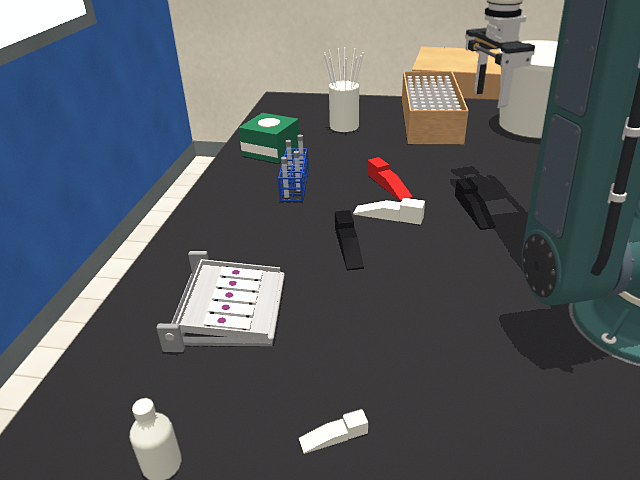

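The scene shows five wedge-shaped things: white large (225,284), black (168,252), black (288,280), red (174,320) and white small (413,190). Only (225,284) is both white and large. The stand's free edge runs from about (360,278) to (408,240), with the hinge posts on the far side at (408,315) and (462,268). I'll confirm with enlarged crops.

```bash
python3 - <<'E'
import cv2,numpy as np
a=cv2.imread('pics/scene0.png');b=cv2.imread('pics/side0.png')
def crop(im,x,y,w,h,k): return cv2.resize(im[y:y+h,x:x+w],None,fx=k,fy=k,interpolation=cv2.INTER_CUBIC)
cv2.imwrite('pics/c1.png',np.hstack([crop(a,190,240,80,90,5),crop(b,345,180,80,90,5)][:2]))
cv2.imwrite('pics/c2.png',crop(a,345,225,130,100,6))
cv2.imwrite('pics/c3.png',crop(b,150,240,150,120,5))
E
```

```text
(no output)
```

View pics/c1.png

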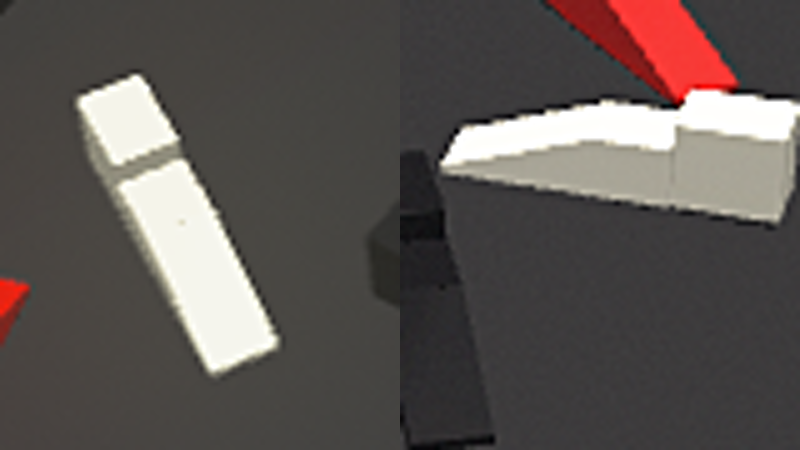

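View pics/c2.png

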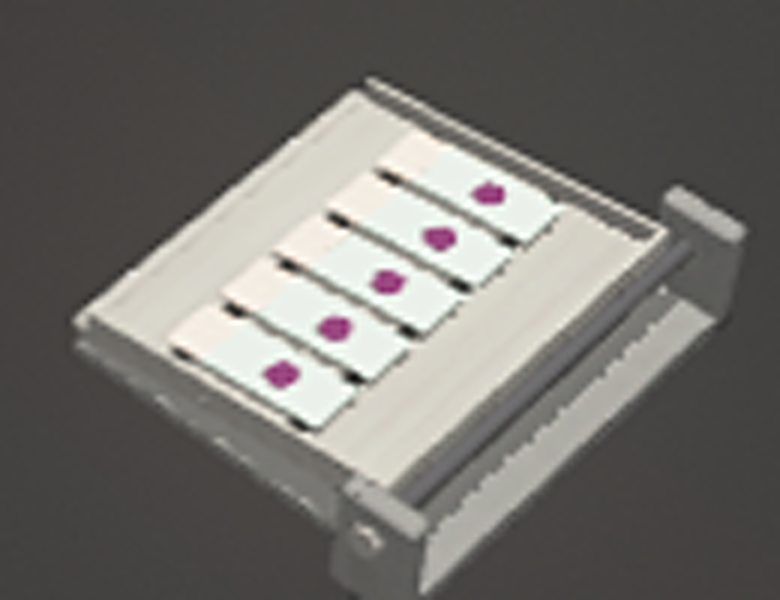

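View pics/c3.png

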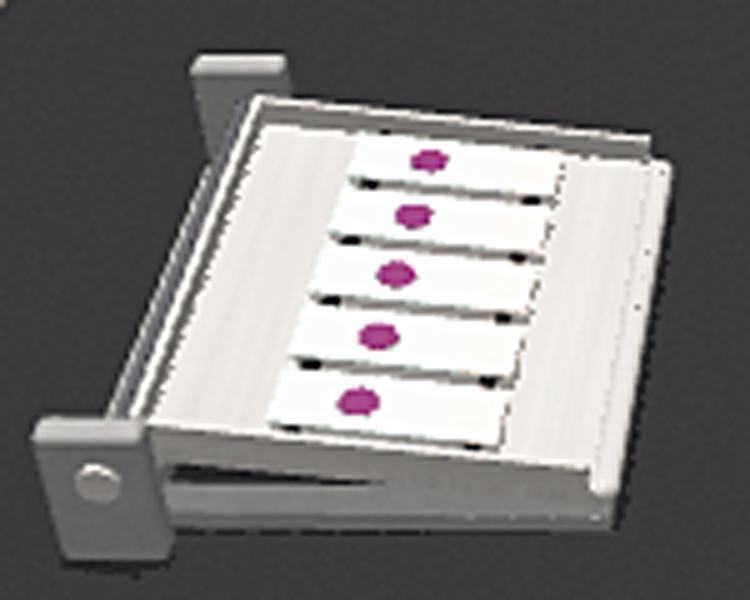

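Crop confirms it: at (225,284) there's a white wedge with a 44 mm-class heel, thin end pointing roughly +x. Fit its pose and the stand's from corners in both views.

```bash
cat > h.py <<'E'
import numpy as np
from scipy.optimize import least_squares
def proj(m,X):
    c=np.asarray(X)@np.asarray(m['R']).T+np.asarray(m['t']); s=c[:,:2]/c[:,2:]
    s=s*(1+m['k1']*(s**2).sum(1,keepdims=True)); K=np.asarray(m['intrinsics'])
    return s@K[:2,:2].T+K[:2,2]
def place(p,P):
    c,s=np.cos(p[2]),np.sin(p[2]); P=np.asarray(P,float)/1000
    return np.c_[c*P[:,0]-s*P[:,1]+p[0], s*P[:,0]+c*P[:,1]+p[1], P[:,2]]
def fit(obs,p0,n=3):
    # obs: list of (model, pts mm, px)
    f=lambda p: np.concatenate([(proj(m,place(p,P))-np.asarray(q)).ravel() for m,P,q in obs])
    r=least_squares(f,p0,loss='soft_l1')
    return r.x,[np.round(proj(m,place(r.x,P))-np.asarray(q),1).tolist() for m,P,q in obs]
def ray(m,uv,z):
    f=lambda p: (proj(m,[[p[0],p[1],z]])-np.asarray(uv))[0]
    return least_squares(f,[.5,0]).x
E
python3 - <<'E'
from h import *
from cell import robot
A=robot.camera_model('scene');B=robot.camera_model('side')
s=lambda x,y:(190+x/5,240+y/5); b=lambda x,y:(345+(x-400)/5,180+y/5)
W1=[(-68,-17,44),(-68,17,44),(-18,17,44),(-18,-17,44),(88,-17,4),(88,17,4)]
q1=[s(78,100),s(140,72),s(180,138),s(118,165),s(213,375),s(278,345)]
W2=[(-68,17,0),(88,17,0),(-18,17,44),(-18,-17,44),(88,-17,4),(18,17,30)]
q2=[b(778,222),b(440,170),b(676,125),b(690,88),b(462,128),b(590,142)]
p0=[*ray(A,(225,284),.03),-.2]
for o in ([(A,W1,q1)],[(B,W2,q2)],[(A,W1,q1),(B,W2,q2)]):
    p,r=fit(o,p0);print('wedge',p[:2].round(4),np.degrees(p[2]).round(1),r)
c=lambda x,y:(345+x/6,225+y/6); d=lambda x,y:(150+x/5,240+y/5)
for m,q in ((A,[c(78,322),c(358,92)]),(B,[d(603,485),d(668,165)])):
    e=[ray(m,u,.018) for u in q]; print('edge ends',e,np.linalg.norm(e[0]-e[1]))
for m,q in ((A,[c(665,232)]),(B,[d(255,95),d(97,483)])):
    print('hinge',[ray(m,u,.045 if i==0 else .038) for i,u in enumerate(q)])
print('rail corner',ray(B,d(612,528),0), 'small', ray(A,(408,192),.01), ray(B,(335,433),.01))
E
```

```text
wedge [ 0.4417 -0.2914] -9.5 [[[-0.3, -0.4], [0.3, 0.1], [0.2, 0.3], [-0.6, 0.1], [-0.1, -0.2], [0.4, 0.1]]]
wedge [ 0.4364 -0.2865] -9.9 [[[0.3, 1.0], [-0.0, 0.4], [-0.6, -0.3], [0.1, -0.3], [-0.1, 0.1], [0.3, -0.7]]]
wedge [ 0.438  -0.2897] -9.5 [[[-0.5, -1.6], [0.1, -1.0], [0.0, -0.9], [-0.8, -1.1], [-0.3, -1.6], [0.2, -1.3]], [[-0.3, 0.0], [-0.6, -0.2], [-1.2, -1.1], [-0.6, -1.1], [-0.8, -0.5], [-0.3, -1.4]]]
edge ends [array([ 0.63245157, -0.03388996]), array([0.60975989, 0.1421014 ])] 0.177448217832993
edge ends [array([0.60771152, 0.14377677]), array([ 0.62619745, -0.02717484])] 0.1719482035214225
hinge [array([0.7604504, 0.1628678])]
hinge [array([ 0.78213616, -0.01451869]), array([0.7620402 , 0.18555668])]
rail corner [0.6058241  0.14518563] small [0.47484662 0.28595245] [0.47600741 0.30480166]
```

Fits agree with known sizes (edge 172–177 of 180 mm; tray depth ≈160). The two cameras differ by ~5 mm, so I'll refine with the wrist camera. Go above the heel.

```bash
python3 -m inch '[[0.094,[-0.03,-0.06,0],6],[0.094,[-0.06,-0.12,0],13],[0.094,[-0.09,-0.18,0],20],[0.094,[-0.122,-0.24,0],27],[0.094,[-0.122,-0.24,0],35],[0.094,[-0.122,-0.24,0],35],[0.094,[-0.122,-0.24,0],35],[0.094,[-0.122,-0.24,0],35],[0.094,[-0.122,-0.24,0],35],[0.094,[-0.122,-0.24,0],35]]'
python3 - <<'E'
from cell import robot
import cv2
s=robot.read_state(); print(s['time_s'],s['eef_pos'],s['tcp_rot'].tolist(),s['joints'])
m=robot.camera_model('wrist'); im=robot.read_camera('wrist'); cv2.imwrite('pics/w1.png',im[:,:,::-1])
import pickle; pickle.dump(m,open('w1.pkl','wb'))
E
```

```text
time_s: 1.23
eef_pos: [0.4006, -0.2833, 0.2054]
tcp_rot: [[-0.165, -0.986, -0.0], [-0.986, 0.165, -0.0], [0.001, 0.0, -1.0]]
force: [0.4, -0.1, 0.1]
opening: 0.0942
1.2333 [ 0.40058626 -0.28332106  0.20539513] [[-0.16487443302904886, -0.9863144545718282, -0.0004669432799127552], [-0.986314437729468, 0.16487463386005052, -0.0004301580148577801], [0.0005012581701131845, 0.00038963083976612103, -0.9999997984640074]] [-4.18686124e+01 -2.60668072e+00  8.62907374e+01 -3.64310622e-02
  9.63194155e+01  5.76173256e+01]
```

View pics/w1.png

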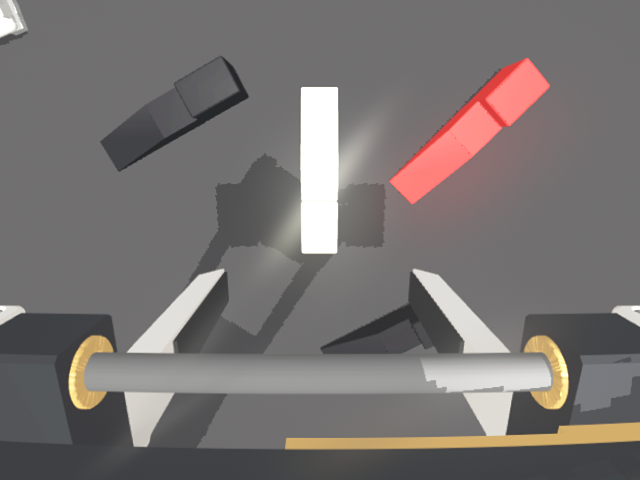

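The wrist view shows the white wedge upright: thin end at (301–338, 88), heel front about row 202, heel rear row 252. Black wedges at (175,115) and (385,335), red at (470,130).

```bash
python3 - <<'E'
from h import *
import pickle,cv2
m=pickle.load(open('w1.pkl','rb'))
im=cv2.imread('pics/w1.png'); c=cv2.resize(im[75:265,270:370],None,fx=5,fy=5,interpolation=cv2.INTER_CUBIC)
c=cv2.cvtColor(c,cv2.COLOR_BGR2GRAY); c=cv2.cvtColor(np.clip((c.astype(float)-120)*1.9,0,255).astype('uint8'),cv2.COLOR_GRAY2BGR)
cv2.imwrite('pics/c4.png',cv2.resize(c,(316,600)))
P=[(88,17,4),(88,-17,4),(-68,17,44),(-68,-17,44)];q=[(301,88),(338,88),(301,252.5),(338,252.5)]
print(fit([(m,P,q)],[.44,-.29,-.16]))
E
```

```text
(array([ 0.43768178, -0.29010712, -0.16623154]), [[[1.0, -0.5], [-1.0, -0.5], [0.9, 0.6], [-0.9, 0.6]]])
```

View pics/c4.png

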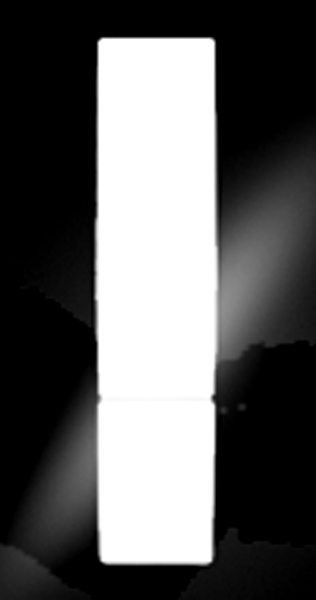

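Wedge at (0.4377, −0.2901), yaw −9.5°, matching the scene/side fit within 1 mm. Descend on the heel and grip.

```bash
python3 -m inch '[[0.075,[0,0.007,0.035],0],[0.075,[0,0.007,0.07],0],[0.075,[0,0.007,0.105],0],[0.075,[0,0.007,0.14],0],[0.075,[0,0.007,0.165],0],[0.075,[0,0.007,0.185],0],[0.075,[0,0.007,0.195],0],[0.075,[0,0.007,0.195],0],[0.075,[0,0.007,0.195],0],[0.03,[0,0.007,0.195],0],[0.03,[0,0.007,0.195],0],[0.03,[0,0.007,0.195],0],[0.03,[0,0.007,0.195],0],[0.03,[0,0.007,0.195],0],[0.03,[0,0.007,0.195],0],[0.03,[0,0.007,0.195],0]]'
```

```text
time_s: 2.62
eef_pos: [0.3934, -0.2827, 0.0106]
tcp_rot: [[-0.166, -0.986, -0.0], [-0.986, 0.166, -0.001], [0.001, 0.0, -1.0]]
force: [-1.4, -0.3, 1.5]
opening: 0.0341
```

```bash
python3 -m inch '[[0.03,[0,0,-0.03],0],[0.03,[0,0,-0.06],0],[0.03,[0,0,-0.08],0],[0.03,[-0.03,0.002,-0.08],-2],[0.03,[-0.065,0.004,-0.08],-4],[0.03,[-0.1,0.007,-0.08],-6],[0.03,[-0.14,0.009,-0.08],-8],[0.03,[-0.18,0.012,-0.08],-10],[0.03,[-0.22,0.015,-0.08],-12],[0.03,[-0.26,0.018,-0.08],-14],[0.03,[-0.3,0.021,-0.08],-16.2],[0.03,[-0.317,0.021,-0.08],-16.2],[0.03,[-0.317,0.021,-0.08],-16.2],[0.03,[-0.317,0.021,-0.08],-16.2],[0.03,[-0.317,0.021,-0.08],-16.2]]'
python3 - <<'E'
from cell import robot
import cv2,pickle
s=robot.read_state(); print(s['time_s'],s['eef_pos'],s['force'],s['opening'])
for n in ['wrist','side','scene']:
    m=robot.camera_model(n); im=robot.read_camera(n); cv2.imwrite(f'pics/{n}2.png',im[:,:,::-1]); pickle.dump(m,open(n+'2.pkl','wb'))
E
```

```text
time_s: 3.87
eef_pos: [0.4251, 0.0327, 0.0901]
tcp_rot: [[0.115, -0.993, -0.001], [-0.993, -0.115, -0.001], [0.001, 0.001, -1.0]]
force: [0.9, -0.8, -0.5]
opening: 0.0336
3.8667 [0.42508312 0.03268983 0.09010629] [ 0.85582588 -0.75851984 -0.52844612] 0.03359212187247226
```

View pics/wrist2.png

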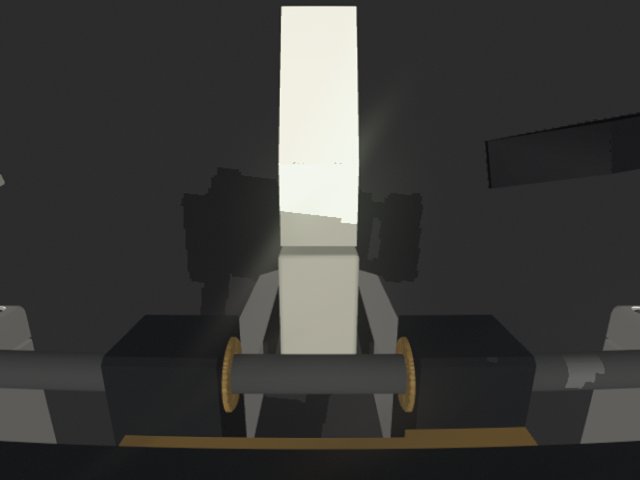

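View pics/side2.png

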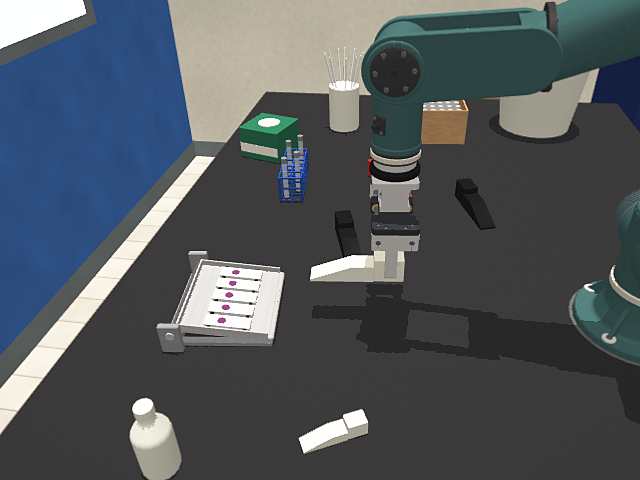

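The wedge is held straight and level, thin end at side (312,272), aimed at the tray edge; the wrist view doesn't reach the stand. Lower to the bench and slide in until the tip is ~12 mm under.

```bash
python3 -m inch '[[0.03,[0,0,0.03],0],[0.03,[0,0,0.06],0],[0.03,[0,0,0.073],0],[0.03,[0,0,0.0785],0],[0.03,[0,0,0.0795],0],[0.03,[0,0,0.0795],0],[0.03,[0,-0.015,0.0795],0],[0.03,[0,-0.03,0.0795],0],[0.03,[0,-0.045,0.0795],0],[0.03,[0,-0.055,0.0795],0],[0.03,[0,-0.065,0.0795],0],[0.03,[0,-0.075,0.0795],0],[0.03,[0,-0.075,0.0795],0],[0.03,[0,-0.075,0.0795],0],[0.03,[0,-0.075,0.0795],0]]'
python3 - <<'E'
from cell import robot
import cv2,pickle,numpy as np
s=robot.read_state(); print(s['time_s'],s['eef_pos'],s['force'],s['opening'])
b=robot.read_camera('side');a=robot.read_camera('scene'); cv2.imwrite('pics/side3.png',b[:,:,::-1]); cv2.imwrite('pics/scene3.png',a[:,:,::-1])
f=lambda im,x,y,w,h,k: cv2.resize(im[y:y+h,x:x+w],None,fx=k,fy=k,interpolation=cv2.INTER_CUBIC)[:,:,::-1]
cv2.imwrite('pics/c5.png',f(b,150,235,200,130,4)); cv2.imwrite('pics/c6.png',f(a,310,210,180,130,4))
E
```

```text
time_s: 5.27
eef_pos: [0.4993, 0.0406, 0.0106]
tcp_rot: [[0.113, -0.994, -0.001], [-0.994, -0.113, -0.001], [0.001, 0.001, -1.0]]
force: [-0.1, -0.1, -1.5]
opening: 0.034
5.2667 [0.49933899 0.04056968 0.01056273] [-0.07492695 -0.12461677 -1.47280079] 0.033950764298628915
```

View pics/c5.png

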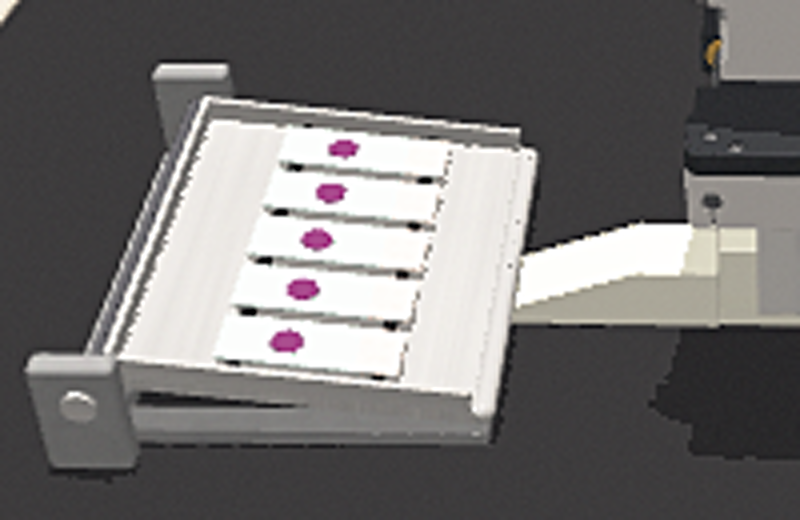

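View pics/c6.png

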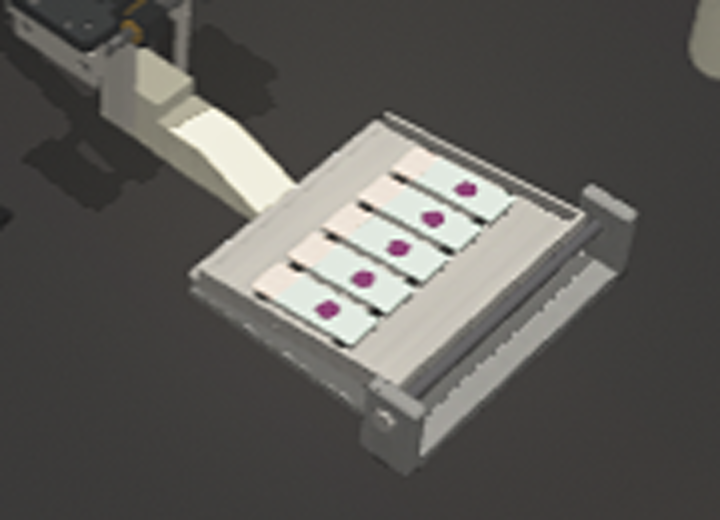

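The tip is just under the middle of the edge and straight, tray still sagging. Push on.

```bash
python3 -m inch '[[0.03,[0,-0.005,0],0],[0.03,[0,-0.01,0],0],[0.03,[0,-0.015,0],0],[0.03,[0,-0.02,0],0],[0.03,[0,-0.025,0],0],[0.03,[0,-0.03,0],0],[0.03,[0,-0.035,0],0],[0.03,[0,-0.04,0],0],[0.03,[0,-0.045,0],0],[0.03,[0,-0.05,0],0],[0.03,[0,-0.05,0],0],[0.03,[0,-0.05,0],0]]'
python3 - <<'E'
from cell import robot
import cv2,pickle,numpy as np
s=robot.read_state(); print(s['time_s'],s['eef_pos'],s['force'],s['opening'])
b=robot.read_camera('side');a=robot.read_camera('scene')
f=lambda im,x,y,w,h,k: cv2.resize(im[y:y+h,x:x+w],None,fx=k,fy=k,interpolation=cv2.INTER_CUBIC)[:,:,::-1]
cv2.imwrite('pics/c7.png',f(b,150,235,200,130,4))
E
```

```text
time_s: 6.37
eef_pos: [0.5471, 0.0462, 0.0104]
tcp_rot: [[0.114, -0.994, -0.006], [-0.994, -0.114, -0.001], [0.001, 0.006, -1.0]]
force: [-4.6, -0.5, 2.7]
opening: 0.0336
6.3667 [0.54708914 0.04622603 0.01043261] [-4.64598619 -0.53966353  2.66419258] 0.03356538543757977
```

View pics/c7.png

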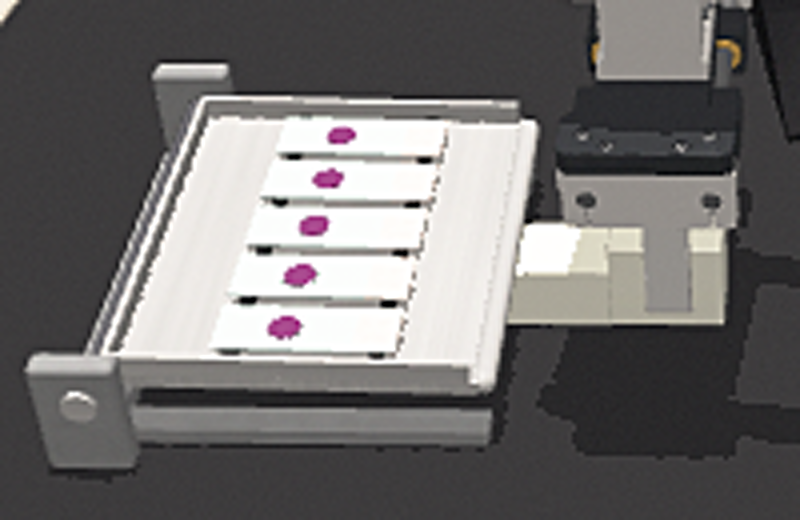

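The tray has climbed most of the way with −4.6 N on the push. About 40 mm shows from heel front to bar, so the edge sits at wedge x ≈ +27, agreeing with −28 mm computed. Advance 28 mm more.

```bash
python3 -m inch '[[0.03,[0,-0.005,0],0],[0.03,[0,-0.01,0],0],[0.03,[0,-0.014,0],0],[0.03,[0,-0.018,0],0],[0.03,[0,-0.022,0],0],[0.03,[0,-0.026,0],0],[0.03,[0,-0.028,0],0],[0.03,[0,-0.028,0],0],[0.03,[0,-0.028,0],0],[0.03,[0,-0.028,0],0]]'
python3 - <<'E'
from cell import robot
import cv2,pickle,numpy as np
s=robot.read_state(); print(s['time_s'],s['eef_pos'],s['force'],s['opening'])
b=robot.read_camera('side');a=robot.read_camera('scene')
f=lambda im,x,y,w,h,k: cv2.resize(im[y:y+h,x:x+w],None,fx=k,fy=k,interpolation=cv2.INTER_CUBIC)[:,:,::-1]
cv2.imwrite('pics/c8.png',f(b,150,235,200,130,4))
E
```

```text
time_s: 7.3
eef_pos: [0.5736, 0.0493, 0.0104]
tcp_rot: [[0.114, -0.993, -0.009], [-0.994, -0.114, -0.002], [0.001, 0.009, -1.0]]
force: [-5.8, -0.9, 4.3]
opening: 0.0337
7.3 [0.57360037 0.04932265 0.01039796] [-5.75662849 -0.85978968  4.25953063] 0.03367559109359274
```

View pics/c8.png

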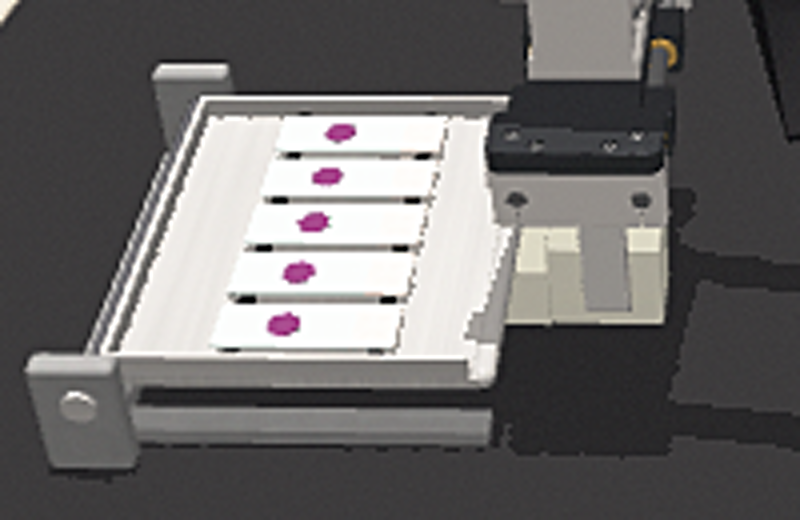

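Heel front at (548), bar outer edge at (513): bar centre is about +2 mm from mid-flat; tray looks level. Release in place, back away upward.

```bash
python3 -m inch '[[0.04,[0,0,0],0],[0.05,[0,0,0],0],[0.065,[0,0,0],0],[0.07,[0,0,0],0],[0.07,[0,0,0],0],[0.07,[0,0,0],0],[0.07,[0,0,-0.01],0],[0.07,[0,0,-0.03],0],[0.07,[0,0,-0.06],0],[0.07,[0,0,-0.1],0],[0.07,[0,0.03,-0.14],0],[0.07,[0,0.07,-0.16],0],[0.07,[0,0.1,-0.16],0],[0.07,[0,0.1,-0.16],0],[0.07,[0,0.1,-0.16],0],[0.07,[0,0.1,-0.16],0]]'
python3 - <<'E'
from cell import robot
import cv2,pickle,numpy as np
s=robot.read_state(); print(s['time_s'],s['eef_pos'],s['force'],s['opening'])
m=robot.camera_model('wrist');w=robot.read_camera('wrist');b=robot.read_camera('side');a=robot.read_camera('scene')
pickle.dump(m,open('w4.pkl','wb')); cv2.imwrite('pics/w4.png',w[:,:,::-1])
f=lambda im,x,y,w,h,k: cv2.resize(im[y:y+h,x:x+w],None,fx=k,fy=k,interpolation=cv2.INTER_CUBIC)[:,:,::-1]
cv2.imwrite('pics/c9.png',f(b,150,235,200,130,4)); cv2.imwrite('pics/c10.png',f(a,310,210,180,130,4))
cv2.imwrite('pics/side4.png',b[:,:,::-1])
E
```

```text
time_s: 8.73
eef_pos: [0.4762, 0.0382, 0.1718]
tcp_rot: [[0.114, -0.994, -0.007], [-0.994, -0.114, -0.001], [0.001, 0.007, -1.0]]
force: [-0.1, 0.6, 0.3]
opening: 0.07
8.7333 [0.47618008 0.03820743 0.17184516] [-0.09664484  0.62083494  0.33595592] 0.06995746689256728
```

View pics/c9.png

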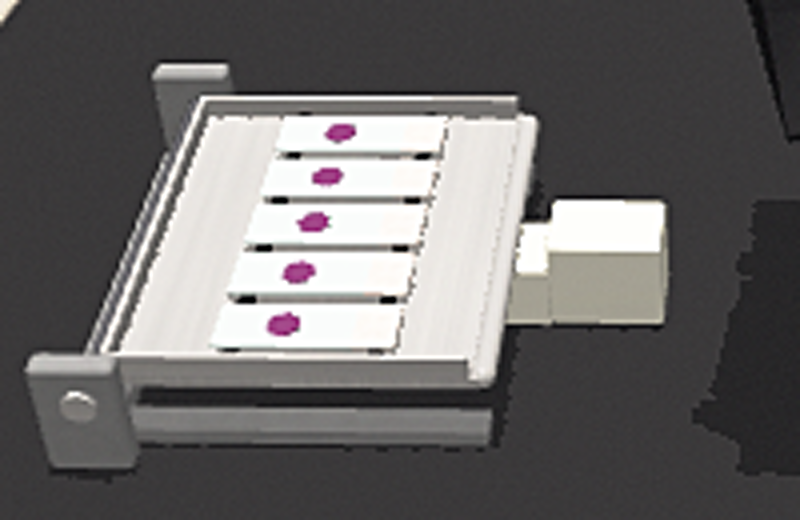

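View pics/w4.png

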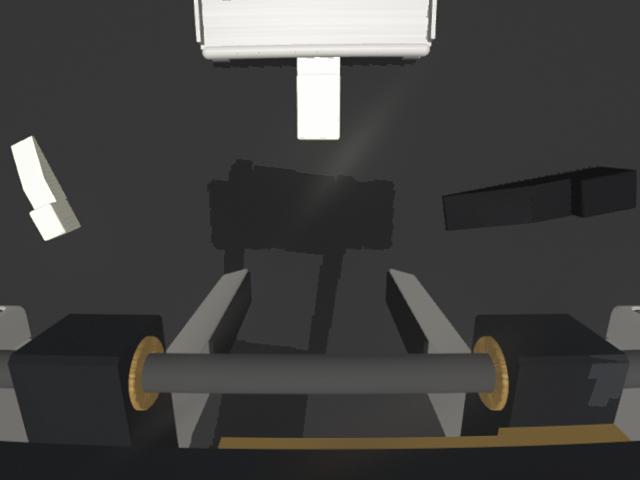

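View pics/c10.png

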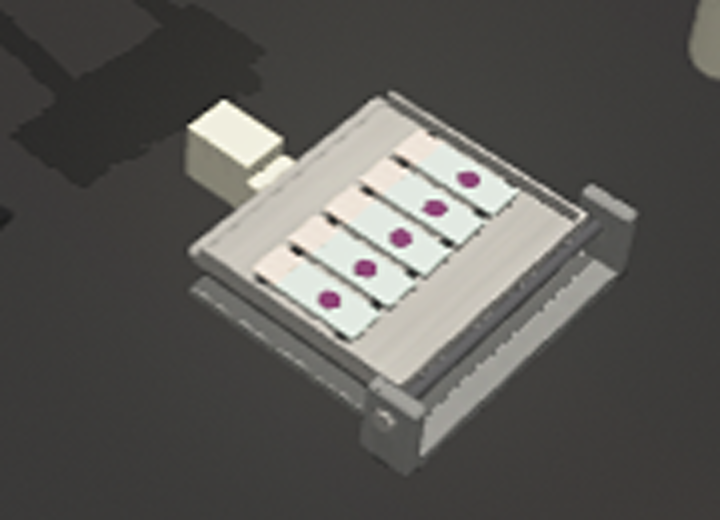

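In the wrist view the bar runs (204,53)–(430,49). The wedge heel is (297–340, 75–138), central and straight, and the gripper is clear. Quick numeric check.

```bash
python3 - <<'E'
from h import *
import pickle
from cell import robot
m=pickle.load(open('w4.pkl','rb'))
w,r=fit([(m,[(-68,17,44),(-68,-17,44),(-18,17,44),(-18,-17,44)],[(297,139),(340,139),(297.5,75.5),(339.5,75.5)])],[.62,.05,.12]); print('wedge',w,r)
L=ray(m,(203,53),.035);R=ray(m,(430.5,49),.035); mid=(L+R)/2; d=L-R; yaw=np.arctan2(-d[0],d[1])
c,s=np.cos(yaw),np.sin(yaw); e=w[:2]-mid
print('edge',mid,np.linalg.norm(d),np.degrees(yaw),'wedge in stand mm',1000*np.array([c*e[0]+s*e[1],-s*e[0]+c*e[1]]),np.degrees(w[2]-yaw))
B=robot.camera_model('side')
for z in (.03,.035,.04): pass
print(robot.spot_in('side','small_wedge'),robot.spot_in('scene','small_wedge'))
E
```

```text
wedge [0.61728054 0.05474527 0.11354553] [[[0.5, 1.3], [-0.5, 1.3], [-0.8, -1.1], [0.8, -1.1]]]
edge [0.61877566 0.05640314] 0.18088458257627096 7.428884540831602 wedge in stand mm [-1.69692565 -1.45064808] -0.9232046662699573
[{'xy': [334.3, 433.8], 'score': 0.7}] [{'xy': [410.4, 192.7], 'score': 0.86}]
```

Wedge is at (−1.7, −1.5) mm and −0.9° in the stand's frame. The edge measures 181 mm at the level height (should be 180), and the small wedge hasn't moved. Handing in.

```bash
python3 - <<'E'
from cell import robot
s=robot.read_state(); print(s['time_s'],s['force'],s['qd'])
print(robot.job_done())
E
```

```text
8.9833 [-0.22965717 -1.16597598 -0.57596548] [ 0.0334468  -0.1593529   0.24354514  0.00694977  0.07299931 -0.03013544]
the job is handed in; nothing more can be done
None
```

The larger white wedge is under the middle of the tray's free edge, the tray sits level on its flat, and the job was handed in at 9.0 s. I gripped the wedge by its heel, carried it over and set it down. Then I slid it in thin end first, with about 6 N at the end of the push, released it and backed off.

**Last checks, after letting go:**
- **Wedge position:** about (−1.7, −1.5) mm from the middle of the edge, and 0.9° off straight in.
- **Tray:** it looks level in the side and scene views. The bar measures 181 mm long (true length 180) when taken at the height it has when level. I did not measure the hinge angle directly.
- **Smaller wedge:** not moved. It was found within 2 pixels of where it started in both views.
- **Gripper:** open and well clear of everything.

**Disagreements:** the scene and side cameras differed by about 5 mm on the wedge and stand positions. I used the wrist camera for the wedge and averaged the other two for the stand. The final wrist view agreed with the stand average to within about 1 mm. No check failed.

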